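# Sweep the used caps off the shaker deck into the bin

## Task

With the fingertips, sweep the four black screw caps along the shaker's deck and off the end of it into the open waste bin standing there; push them gently, do not pinch them or pick them up. Leave the little jar standing where it is on the deck and do not disturb the bottle or the mixer; finish with all four caps lying in the bin.

Things in the scene. Friction and masses are not known exactly. Their poses are not given: they have to be found in the camera images.
- shaker: shaker fixed on the bench, 290 mm in x, 180 in y; flat steel deck 72 mm above its origin (under its centre, bench level; z up). Rod rails along y at x = -140 and +140 mm, 13 mm above the deck, 270 mm between them; the ends y = -90, +90 mm are open, rimless. Caps and jar start abreast on the deck, side by side along x 50 mm apart (44 to 56), each within 25 mm of y = 0
- bin: open-topped grey plastic waste bin, 280 mm in x, 120 in y, 60 high, walls and floor 4 mm, fixed 3 mm from one open end of the shaker's deck (its +y or its -y end), axes parallel to the shaker's; its rim is 12 mm below the deck, so what is pushed off that end drops in. Origin at the centre of its underside
- unit: closed flat grey control unit, 280 x 120 mm and 54 mm high (60 mm over its two flat white rocker switches), fixed at the shaker's other open end with a 3 mm gap; origin at the centre of its underside
- cap1: one of four identical loose black plastic screw caps, a disc of 28 mm diameter and 18 mm height lying flat on the shaker's deck, about 15 g; origin at the centre of its underside
- cap2: one of four identical loose black plastic screw caps, a disc of 28 mm diameter and 18 mm height lying flat on the shaker's deck, about 15 g; origin at the centre of its underside
- cap3: one of four identical loose black plastic screw caps, a disc of 28 mm diameter and 18 mm height lying flat on the shaker's deck, about 15 g; origin at the centre of its underside
- cap4: one of four identical loose black plastic screw caps, a disc of 28 mm diameter and 18 mm height lying flat on the shaker's deck, about 15 g; origin at the centre of its underside
- vial: small amber glass sample jar with a white cap, 30 mm diameter, 55 mm tall, about 60 g, standing loose on the deck in the row with the caps, at any place in it; origin at the centre of its underside, z up
- bottle: amber reagent bottle, 72 mm diameter, 140 mm tall, standing loose on the bench to the left or right of the shaker, bin and unit; origin at the centre of its underside
- mixer: round blue vortex mixer with a black rubber cup on top, 104 mm diameter, 88 mm tall, loose on the bench on the other side from the bottle; origin at the centre of its underside

How it is judged:
By the outcome, as a careful person would: the job done as asked, in the order asked, and still so for the second after the job is handed in, with the robot touching nothing.
It also fails if it takes over 58 s, if anything falls off the work surface, if the arm or the gripper's body presses on something with over 40 N, if the wrist force passes 120 N, or if a joint passes its speed limit or range.

## Robot

A 6-joint arm with a two-finger parallel gripper is mounted at the origin on the work surface. World frame = base frame: x ahead of the robot, y to its left, z up, the work surface at z = 0. Lengths are in m, angles in rad, forces in N, time in s.
With the tool pointing down it reaches from about 0.35 to 1 m from the base axis. Payload 7.1 kg.
Tool frame: the origin (TCP) lies on the centre line of the jaws, within the pads' length; the fingertips stand 22 mm ahead of it and the grasp point (between the pads) lies 3 mm ahead of it (r.tip_reach is the distance from the TCP to the fingertips, in m); z points along the fingers, y is the line along which they close (so a half turn about z gives the same grasp; the last joint's range is limited). The gripper opens to 85 mm and grips with 20 to 120 N. Pads are 22 mm wide; open, the fingers measure 114 mm over their backs; the gripper's body (76 mm by 85 mm) begins 54 mm behind the grasp point. The pads swing forward as they close: fully open they stand 13 mm farther back than shut.
Start: joints at [-1.34, 0.423, 1.63, -0, 1.089, -0.019], TCP at [0.155, -0.606, 0.253] pointing down, gripper open.
Joint ranges: [-3, 3], [-0.9, 2.11], [0.09, 2.58], [-1.31, 4.45], [0.11, 2.69], [-2.54, 2.54]. Speed limits (rad/s): [2.39, 2.39, 3.01, 3.14, 3.14, 3.14].

## Interface

Orientations are given as a 3x3 rotation matrix whose columns are the frame's x, y, z axes.
In Python, from station import r gives the robot as it stands. The module is installed in compiled form; this text tells all that it offers.
- The arm moves only by the shell command python3 -m creep 'ROWS' [FORCE]. ROWS is JSON, a list of rows, each a list of 5 numbers: the finger opening in mm, from 0 to 85.4, then the shift along the tool's x, y, z in mm, then the turn about the tool's z in degrees. A call has 1 to 20 rows; each row shifts and turns the commanded pose from where the row before left it, along the tool's axes as they then stand; what a row does not reach is not made up. A row lasts 1/12 s, in which the tool goes at most 41.7 mm and 7.16 degrees, less where a joint would pass 70% of its speed; a pose out of reach is approached as far as the arm can. A call is refused whole if a number of a shift passes 41.7 or a number of a turn 7.16, either way. A call with a gripper value outside its range is refused whole. The fingers move at their own pace and stop on an object; FORCE is the grip in N (left out, the last holds). Time passes only in rows, so rows that do not move let the fingers close. It gives the time, the measured TCP pose, the force, the opening and the grip force at its end, in the units of the state.
- r.read_state(): the state, without advancing time (a new reading comes with each control period).
- r.capture(name): name is "scene" or "side" or "wrist"; returns a dict with "img" (384x512x3 uint8, red, green, blue), "fx", "fy", "cx", "cy" (pixels), "distortion" ([k1, k2, p1, p2, k3] as OpenCV has them; the pictures are not rectified), "R" (3x3) and "t" (3): a world point X has camera coordinates R X + t. Camera axes: x right, y down, z forward; pixel columns grow to the right and rows downward; lengths in m; the calibration is good to about 2 mm. A picture is of the moment at which its call begins. There is no depth.
- r.sign_off(): hands the job in; it is judged then, once.
The state is a dict: "t": time; "joint_positions": joint angles; "qd": joint speeds; "joint_torque": joint torques, N m; "tcp_pos": TCP position; "tool_rot": TCP orientation; "wrist_force": force on the tool from outside, world axes, zero at the start; "wrist_torque": the same for the moment, N m; "gripper_width": opening from 0.0 (shut) to 1.0 (fully open); "grip_force": force on a finger pad.
Only numpy, scipy, OpenCV 4.12 (cv2) and the standard library are available. Lean on these libraries where they do the work, as an engineer would, in place of code of your own. Each camera call takes 0.05 s, during which the arm holds its last target. There are 200 camera calls.

## Working session

There is one attempt and no reset: what is moved stays moved. The work goes in short steps, Python scripts to look and compute and a shell command to move; the robot and the scene stay as the last step left them, time stands still between calls to the robot, and variables do not carry over. Pictures are saved under pics/ and viewed, at most 10 in all, crops included, and the job is handed in when it is done.

```bash
mkdir -p pics; cat > h.py <<'E'
from station import r
import numpy as np, cv2, pickle
def cap(n,f):
    c=r.capture(n); cv2.imwrite(f'pics/{f}.png',c['img'][:,:,::-1]); pickle.dump(c,open(f'pics/{f}.pkl','wb')); return c
def ray(c,px,z):
    K=np.array([[c['fx'],0,c['cx']],[0,c['fy'],c['cy']],[0,0,1]])
    u=cv2.undistortPoints(np.array(px,float).reshape(-1,1,2),K,np.array(c['distortion'],float)).reshape(-1,2)
    R=np.array(c['R']);t=np.array(c['t']);o=-R.T@t
    d=np.c_[u,np.ones(len(u))]@R
    return o+d*((np.broadcast_to(z,len(u))-o[2])/d[:,2])[:,None]
E
python3 - <<'E'
from h import *
a=cap('scene','s1');b=cap('side','d1')
cv2.imwrite('pics/x.png',np.hstack([a['img'],b['img']])[:,:,::-1][:, :])
for c in(a,b): print(-np.array(c['R']).T@c['t'],c['fx'])
s=r.read_state();print(s['tcp_pos'],s['tool_rot'],s['t'],r.tip_reach)
E
```

```text
[ 1.37902768 -0.50616072  0.83972867] 404.54909352371794
[0.45123075 0.66821922 0.88825266] 373.8988942317201
[ 0.15441244 -0.60513444  0.25262145] [[ 9.68963940e-01  2.47201883e-01 -3.36428271e-04]
 [ 2.47202111e-01 -9.68962959e-01  1.37872734e-03]
 [ 1.48374604e-05 -1.41910285e-03 -9.99998993e-01]] 0.1 0.022
```

View pics/s1.png

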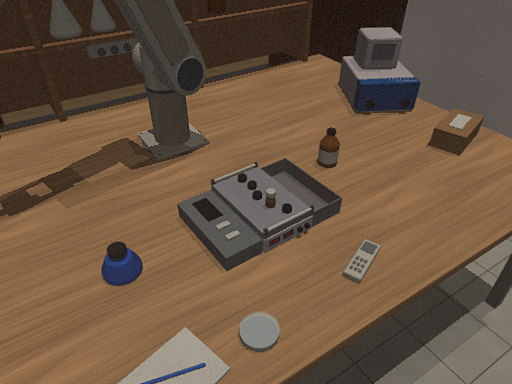

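View pics/d1.png

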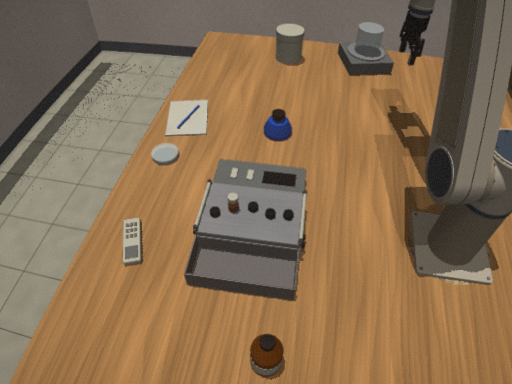

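Scene: caps at about (242,178), (252,185), (257,195), (287,209), with the jar at (270,198) between the last two. Side: caps at (215,212), (253,207), (270,214), (289,215), jar at (233,203). The bin is on the +y side, the unit on the −y side.

```bash
python3 - <<'E'
from h import *
for f,box in(('s1',(170,150,350,270)),('d1',(180,150,320,300))):
    c=pickle.load(open(f'pics/{f}.pkl','rb'))
    x0,y0,x1,y1=box
    im=c['img'][y0:y1,x0:x1]
    cv2.imwrite(f'pics/{f}z.png',cv2.resize(im,None,fx=4,fy=4,interpolation=cv2.INTER_CUBIC)[:,:,::-1])
s=pickle.load(open('pics/s1.pkl','rb'));d=pickle.load(open('pics/d1.pkl','rb'))
np.set_printoptions(precision=3,suppress=True)
print(ray(s,[(242,178),(252,185),(257,195),(287,209)],.082))
print(ray(d,[(289,215),(270,214),(253,207),(215,212)],.082))
print(ray(s,[(271,191)],.127),ray(d,[(233,198)],.127))
E
```

```text
[[0.477 0.037 0.082]
 [0.526 0.043 0.082]
 [0.576 0.028 0.082]
 [0.679 0.065 0.082]]
[[0.474 0.039 0.082]
 [0.525 0.045 0.082]
 [0.575 0.03  0.082]
 [0.674 0.068 0.082]]
[[0.631 0.041 0.127]] [[0.627 0.046 0.127]]
```

```bash
ls pics
```

```text
d1.pkl
d1.png
d1z.png
s1.pkl
s1.png
s1z.png
x.png
```

View pics/s1z.png

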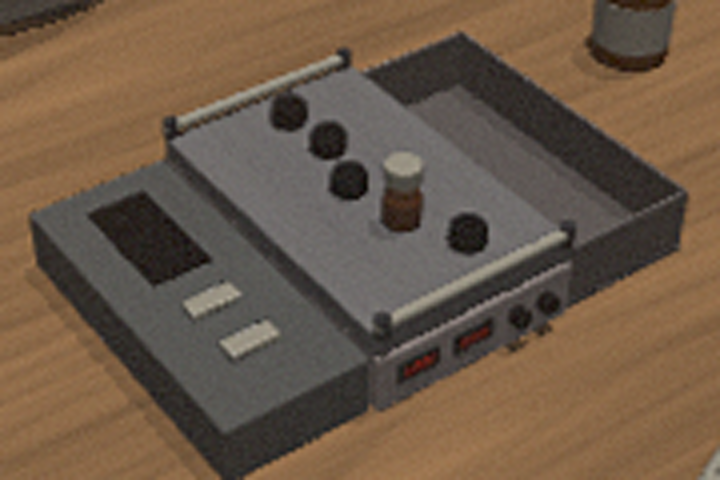

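View pics/d1z.png

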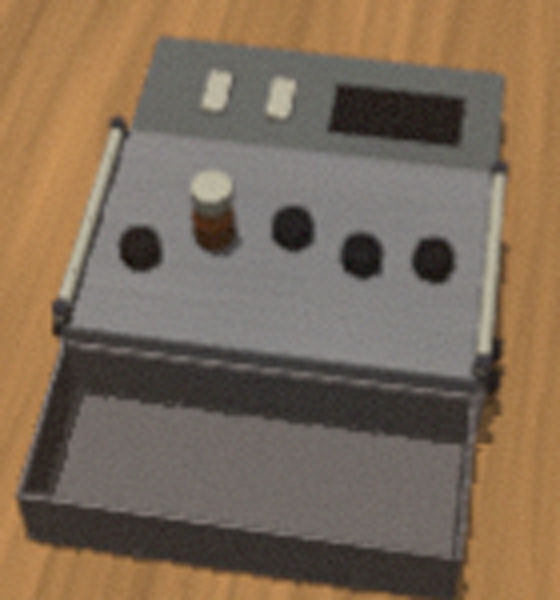

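Crops: the black caps and the jar stand on the deck with clear space either side; rail ends (scene, full-image px) are (213,182), (256,164), (266,231), (312,209); side (305,192), (301.5,241), (209.5,181), (195,229.5).

```bash
python3 - <<'E'
from h import *
s=pickle.load(open('pics/s1.pkl','rb'));d=pickle.load(open('pics/d1.pkl','rb'))
np.set_printoptions(precision=3,suppress=True)
A=ray(s,[(213,182),(256,164.5),(266,231),(312,209)],.085)
B=ray(d,[(305,192),(301.5,241),(209.5,181),(195,229.5)],.085)
for P in(A,B):
    print(P,P.mean(0)); 
    for i,j in((0,1),(2,3),(0,2),(1,3)):
        v=P[j]-P[i];print(np.linalg.norm(v),np.degrees(np.arctan2(v[1],v[0])))
M=(A+B)/2;c=M.mean(0)
v=(M[1]-M[0]+M[3]-M[2]);w=M[2]-M[0]+M[3]-M[1]
th=(np.arctan2(v[1],v[0])-np.pi/2+np.arctan2(w[1],w[0]))/2
print('c',c,'th',np.degrees(th))
R=np.array([[np.cos(th),-np.sin(th)],[np.sin(th),np.cos(th)]])
for p in [(.4755,.038),(.5255,.044),(.5755,.029),(.629,.0435),(.6765,.0665)]: print((np.array(p)-c[:2])@R)
# binary: tool angle
t=np.array(r.read_state()['tool_rot']);print('tool x angle',np.degrees(np.arctan2(t[1,0],t[0,0])))
print('start tcp in shaker',(np.array(r.read_state()['tcp_pos'])[:2]-c[:2])@R)
E
```

```text
[[ 0.449 -0.053  0.085]
 [ 0.44   0.114  0.085]
 [ 0.725 -0.04   0.085]
 [ 0.721  0.123  0.085]] [0.584 0.036 0.085]
0.1676250068387033 92.91556383598055
0.16389763864949405 91.22562016009341
0.2762804802453741 2.6197029388728605
0.2811588299203055 1.8506697487928536
[[ 0.439 -0.05   0.085]
 [ 0.43   0.119  0.085]
 [ 0.719 -0.039  0.085]
 [ 0.71   0.137  0.085]] [0.575 0.042 0.085]
0.16927284654487948 93.01639197509587
0.17602429225194846 92.82793144429475
0.2795397995987599 2.398314186797114
0.28012742392352685 3.780355511855222
c [0.579 0.039 0.085] th 2.5852823576294046
[-0.104  0.004]
[-0.053  0.008]
[-0.004 -0.01 ]
[0.05  0.002]
[0.098 0.023]
tool x angle 14.312009079414805
start tcp in shaker [-0.453 -0.624]
```

```bash
cat >> h.py <<'E'
def go(sx,sy,tipz=None,c=(.579,.039),th=2.6):
    """shift in tool axes (mm) from the present pose to shaker point sx,sy (m); turn to put tool x along shaker +y"""
    s=r.read_state();T=np.array(s['tool_rot']);p=np.array(s['tcp_pos']);t=np.radians(th)
    R=np.array([[np.cos(t),-np.sin(t)],[np.sin(t),np.cos(t)]])
    g=np.array([*(np.array(c)+R@[sx,sy]),p[2] if tipz is None else tipz+.022])
    print('t',s['t'],'tcp',p.round(4),'shaker',((p[:2]-c)@R).round(4),'shift',(1e3*T.T@(g-p)).round(1),'turn',round(np.degrees(np.arctan2(T[1,0],T[0,0]))-90-th,2),'F',np.round(s['wrist_force'],1))
E
python3 -m creep '[[14,38,-7,2,-3.9],[14,38,-7,2,-3.9],[14,38,-7,2,-3.9],[14,38,-7,2,-3.9],[14,38,-7,2,-3.9],[14,38,-7,2,-3.9],[14,38,-7,2,-3.9],[14,38,-7,2,-3.9],[14,38,-7,2,-3.9],[14,38,-7,2,-3.9],[14,38,-7,2,-3.9],[14,38,-7,2,-3.9],[14,38,-7,2,-3.9],[14,38,-7,2,-3.9],[14,38,-7,2,-3.9],[14,38,-7,2,-3.9],[14,0,0,0,-3.9],[14,0,0,0,-3.9],[14,0,0,0,-3.9],[14,0,0,0,-3.9]]' 40
python3 -c "
from h import *
go(-.104,-.05,.078)"
```

```text
t: 1.77
tcp_pos: [0.5001, -0.1291, 0.2211]
tool_rot: [[-0.045, 0.999, -0.001], [0.999, 0.045, 0.0], [0.0, -0.001, -1.0]]
wrist_force: [-0.4, -0.1, -0.5]
gripper_width: 0.165
grip_force: 0.0
t 1.7667 tcp [ 0.5001 -0.1291  0.2211] shaker [-0.0864 -0.1643] shift [114.3 -17.6 121.1] turn -0.04 F [-0.4 -0.1 -0.5]
```

```bash
python3 -m creep '[[14,26,-4.5,15,0],[14,26,-4.5,15,0],[14,26,-4.5,15,0],[14,26,-4.5,15,0],[14,0,0,0,0],[14,0,0,0,0]]'
python3 -c "
from h import *
go(-.104,-.06,.078)
w=cap('wrist','w1');d=cap('side','d2');s=cap('scene','s2')
cv2.imwrite('pics/v2.png',np.vstack([np.hstack([cv2.resize(w['img'],(400,300)),cv2.resize(d['img'][150:270,180:340],(400,300))]),np.hstack([cv2.resize(s['img'][150:270,190:350],(400,300))]*2)])[:,:,::-1])"
```

```text
t: 2.27
tcp_pos: [0.4771, -0.0255, 0.1604]
tool_rot: [[-0.043, 0.999, -0.003], [0.999, 0.043, 0.0], [0.0, -0.003, -1.0]]
wrist_force: [0.2, 0.2, -0.7]
gripper_width: 0.164
grip_force: 0.0
t 2.2667 tcp [ 0.4771 -0.0255  0.1604] shaker [-0.1047 -0.0598] shift [-0.2  0.8 60.4] turn -0.14 F [ 0.2  0.2 -0.7]
```

View pics/v2.png

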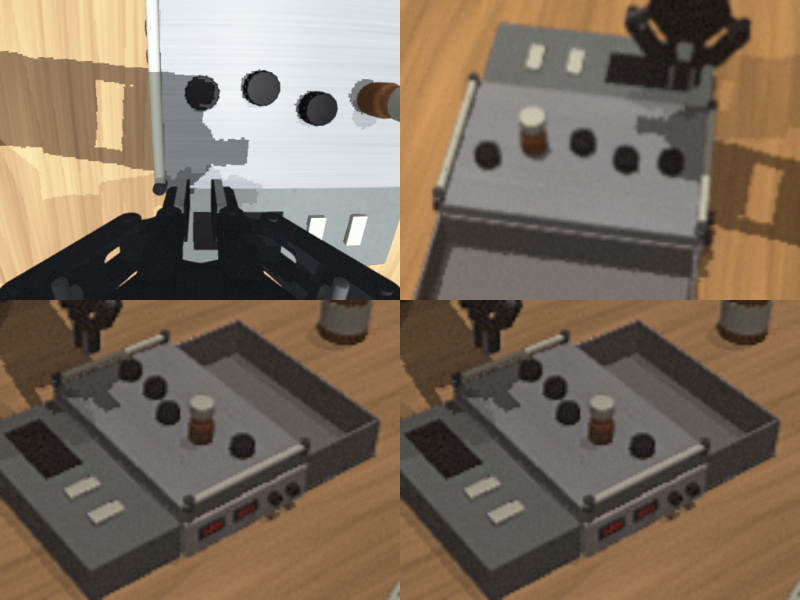

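Wrist view (400×300): cap tops at (201,90), (261,86), (321,108), jar foot around (365,95); the fingertips line up with cap1. The gripper linkage spreads about ±57 mm along tool y, so next to the jar I will turn the tool 90°.

```bash
python3 - <<'E'
from h import *
c=pickle.load(open('pics/w1.pkl','rb'))
k=1.28
th=np.radians(2.6);R=np.array([[np.cos(th),-np.sin(th)],[np.sin(th),np.cos(th)]])
P=ray(c,[(201*k,90*k),(263*k,86*k),(322*k,108*k),(159*k,188*k)],[.09,.09,.09,.085])
print(((P[:,:2]-[.579,.039])@R).round(4))
print('cam',-np.array(c['R']).T@c['t'])
go(-.104,-.04,.078)
E
```

```text
[[-0.1039  0.0045]
 [-0.0546  0.0077]
 [-0.0038 -0.0094]
 [-0.143  -0.084 ]]
cam [0.47428348 0.04907843 0.28164905]
t 2.4167 tcp [ 0.4789 -0.0271  0.1619] shaker [-0.103  -0.0615] shift [21.5 -1.2 61.8] turn -0.31 F [ 0.5 -0.   0.1]
```

```bash
python3 -m creep '[[14,3,-1,16,0.2],[14,3,0,16,0.1],[14,2,0,16,0],[14,2,0,10,0],[14,0,0,6,0],[14,0,0,0,0],[14,4,0,0,0],[14,8,0,0,0],[14,8,0,0,0],[14,8,0,0,0],[14,8,0,0,0],[14,8,0,0,0],[14,8,0,0,0],[14,8,0,0,0],[14,8,0,0,0]]'
python3 -c "
from h import *
go(-.104,.1,.077)"
```

```text
t: 3.67
tcp_pos: [0.4743, 0.0524, 0.0974]
tool_rot: [[-0.035, 0.999, 0.0], [0.999, 0.035, 0.0], [0.0, 0.0, -1.0]]
wrist_force: [0.5, -0.3, 0.1]
gripper_width: 0.163
grip_force: 0.1
t 3.6667 tcp [0.4743 0.0524 0.0974] shaker [-0.104   0.0181] shift [81.9 -0.8 -1.6] turn -0.57 F [ 0.5 -0.3  0.1]
```

```bash
python3 -m creep '[[14,8,0,-1,-0.3],[14,9,0,0,-0.2],[14,9,0,0,0],[14,9,0,0,0],[14,9,0,0,0],[14,9,0,0,0],[14,9,0,0,0],[14,9,0,0,0],[14,9,0,0,0],[14,6,0,0,0],[14,4,0,0,0],[14,0,0,0,0]]'
python3 -c "
from h import *
go(-.054,-.045,.130)
w=cap('wrist','w3');d=cap('side','d3')
cv2.imwrite('pics/v3.png',np.hstack([cv2.resize(w['img'],(400,300)),cv2.resize(d['img'][150:300,180:380],(400,300))])[:,:,::-1])"
```

```text
t: 4.67
tcp_pos: [0.4705, 0.1421, 0.0983]
tool_rot: [[-0.045, 0.999, 0.0], [0.999, 0.045, 0.0], [0.0, 0.0, -1.0]]
wrist_force: [-0.2, -0.2, 0.4]
gripper_width: 0.162
grip_force: 0.0
t 4.6667 tcp [0.4705 0.1421 0.0983] shaker [-0.1037  0.1079] shift [-152.9   49.8  -53.7] turn -0.04 F [-0.2 -0.2  0.4]
```

View pics/v3.png

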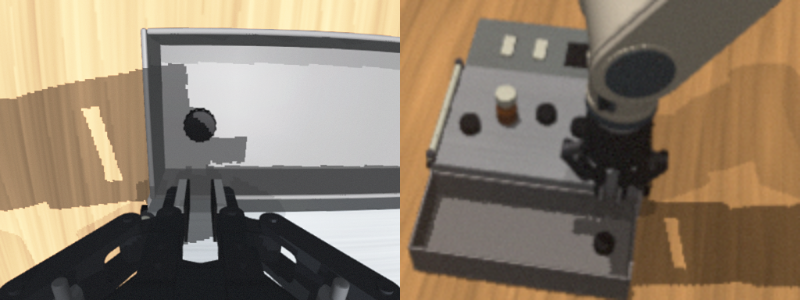

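Cap1 lies in the bin (wrist view (200,125)); the rest is undisturbed. Next is cap2.

```bash
python3 -m creep '[[14,0,0,-20,0],[14,-5,0,-20,0],[14,-25,8,-14,0],[14,-30,10,0,0],[14,-30,10,0,0],[14,-30,11,0,0],[14,-25,8,0,0],[14,-8,3,14,0],[14,0,0,20,0],[14,0,0,15,0],[14,0,0,5,0],[14,0,0,0,0]]'
python3 -c "
from h import *
go(-.054,.108,.077)"
```

```text
t: 5.77
tcp_pos: [0.526, -0.0097, 0.0971]
tool_rot: [[-0.043, 0.999, -0.003], [0.999, 0.043, 0.0], [0.0, -0.003, -1.0]]
wrist_force: [-0.4, -0.2, 0.2]
gripper_width: 0.162
grip_force: 0.0
t 5.7667 tcp [ 0.526  -0.0097  0.0971] shaker [-0.0551 -0.0463] shift [154.3   0.8  -1.9] turn -0.13 F [-0.4 -0.2  0.2]
```

```bash
python3 -m creep '[[14,6,1,-1,-0.1],[14,8,0,0,0],[14,8,0,0,0],[14,8,0,0,0],[14,8,0,0,0],[14,8,0,0,0],[14,8,0,0,0],[14,8,0,0,0],[14,8,0,0,0],[14,8,0,0,0],[14,8,0,0,0],[14,9,0,0,0],[14,9,0,0,0],[14,9,0,0,0],[14,9,0,0,0],[14,9,0,0,0],[14,9,0,0,0],[14,9,0,0,0],[14,5,0,0,0],[14,0,0,0,0]]'
python3 -m creep '[[14,0,0,-20,0],[0,0,0,-20,0],[0,0,0,-20,0],[0,0,0,-20,0],[0,0,0,0,0]]'
python3 -c "
from h import *
go(-.004,-.055,.155)
w=cap('wrist','w4');d=cap('side','d4')
cv2.imwrite('pics/v4.png',np.hstack([cv2.resize(w['img'],(400,300)),cv2.resize(d['img'][150:300,180:380],(400,300))])[:,:,::-1])"
```

```text
t: 7.43
tcp_pos: [0.5212, 0.1457, 0.0994]
tool_rot: [[-0.047, 0.999, 0.0], [0.999, 0.047, 0.0], [0.0, 0.0, -1.0]]
wrist_force: [0.4, -0.7, -0.3]
gripper_width: 0.166
grip_force: 0.0
t: 7.85
tcp_pos: [0.5233, 0.1448, 0.1829]
tool_rot: [[-0.045, 0.999, 0.006], [0.999, 0.045, 0.001], [0.001, 0.006, -1.0]]
wrist_force: [0.5, -0.5, -0.6]
gripper_width: -0.003
grip_force: 0.0
t 7.85 tcp [0.5233 0.1448 0.1829] shaker [-0.0509  0.1082] shift [-163.2   46.9    6. ] turn -0.0 F [ 0.5 -0.5 -0.6]
```

View pics/v4.png

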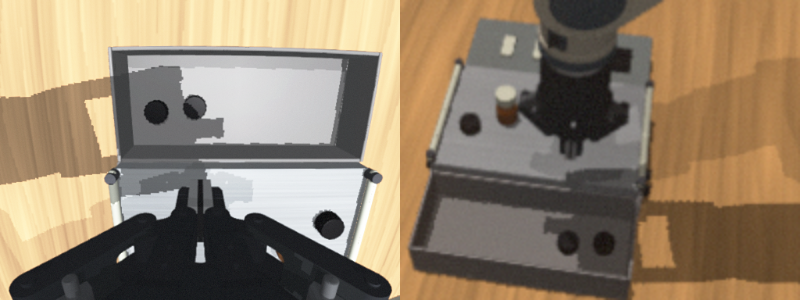

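Both caps are in the bin (wrist (155,112), (193,106)), jar upright. Moving behind cap3 and turning 90°.

```bash
python3 -m creep '[[0,-33,9,0,0],[0,-33,10,0,0],[0,-33,10,0,0],[0,-33,9,0,0],[0,-31,9,0,0],[0,0,0,0,6.9],[0,0,0,0,6.9],[0,0,0,0,6.9],[0,0,0,0,6.9],[0,0,0,0,6.9],[0,0,0,0,6.9],[0,0,0,0,6.9],[0,0,0,0,6.9],[0,0,0,0,6.9],[0,0,0,0,6.9],[0,0,0,0,6.9],[0,0,0,0,6.9],[0,0,0,0,6.9],[0,0,0,0,0]]'
python3 -c "
from h import *
go(-.004,-.055,.077)
s=cap('scene','s5');w=cap('wrist','w5');d=cap('side','d5')
cv2.imwrite('pics/v5.png',np.hstack([cv2.resize(w['img'],(400,300)),cv2.resize(s['img'][130:250,190:350],(400,300))])[:,:,::-1])"
```

```text
t: 9.53
tcp_pos: [0.5746, -0.0162, 0.1778]
tool_rot: [[0.999, 0.046, -0.003], [0.046, -0.999, 0.0], [-0.003, -0.0, -1.0]]
wrist_force: [0.6, 0.3, -0.4]
gripper_width: 0.001
grip_force: 0.0
t 9.5333 tcp [ 0.5746 -0.0162  0.1778] shaker [-0.0069 -0.055 ] shift [ 3.1  0.  78.7] turn -89.94 F [ 0.6  0.3 -0.4]
```

View pics/v5.png

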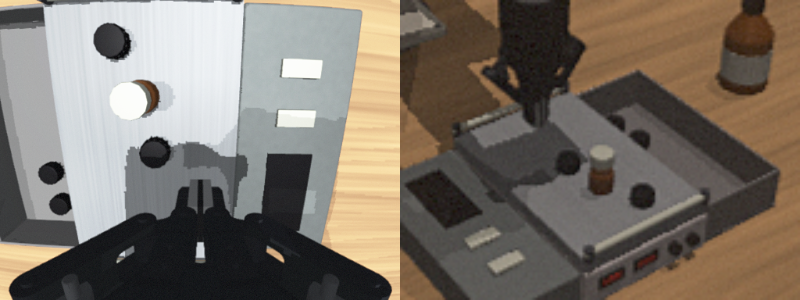

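Wrist: cap3 top (154,150), jar lid (128,101) with foot around (150,98), cap4 top (109,40). Scene shows linkage lying along y now.

```bash
python3 - <<'E'
from h import *
c=pickle.load(open('pics/w5.pkl','rb'))
k=1.28
th=np.radians(2.6);R=np.array([[np.cos(th),-np.sin(th)],[np.sin(th),np.cos(th)]])
P=ray(c,[(154*k,150*k),(128*k,101*k),(109*k,40*k)],[.09,.127,.09])
print(((P[:,:2]-[.579,.039])@R).round(4))
E
```

```text
[[ 0.001  -0.0115]
 [ 0.0501 -0.0018]
 [ 0.0972  0.0223]]
```

```bash
python3 -m creep '[[0,2,0,20,0],[0,2,0,20,0],[0,1,0,18,0],[0,0,0,12,0],[0,0,0,7,0],[0,0,0,0,0],[0,0,-5,0,0],[0,0,-7,0,0],[0,0,-7,0,0],[0,0,-7,0,0],[0,0,-7,0,0],[0,0,-7,0,0],[0,0,-7,0,0],[0,0,-7,0,0],[0,0,-7,0,0],[0,0,-7,0,0],[0,0,-3,0,0],[0,0,0,0,0]]'
python3 -c "
from h import *
go(-.002,.105,.077)
w=cap('wrist','w6');s=cap('scene','s6')
cv2.imwrite('pics/v6.png',np.hstack([cv2.resize(w['img'],(400,300)),cv2.resize(s['img'][130:250,190:350],(400,300))])[:,:,::-1])"
```

```text
t: 11.18
tcp_pos: [0.5768, 0.0559, 0.1022]
tool_rot: [[0.999, 0.052, -0.0], [0.052, -0.999, 0.0], [-0.0, -0.0, -1.0]]
wrist_force: [-0.8, 0.1, -0.5]
gripper_width: 0.0
grip_force: 0.0
t 11.1833 tcp [0.5768 0.0559 0.1022] shaker [-0.0014  0.0169] shift [  0.  -88.1   3.2] turn -89.64 F [-0.8  0.1 -0.5]
```

View pics/v6.png

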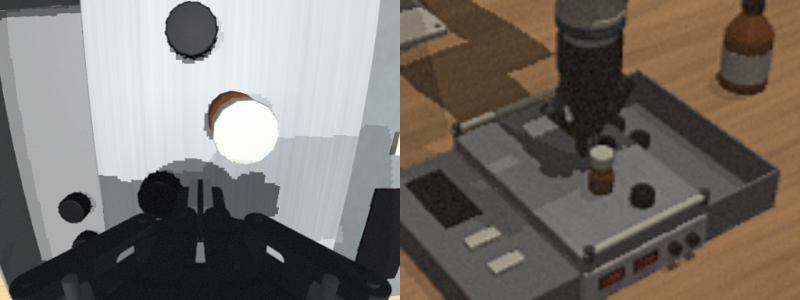

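Cap3 (160,193) is against the finger's front side; the jar (246,132) is untouched. Checking the cap's offset from the pusher.

```bash
python3 - <<'E'
from h import *
c=pickle.load(open('pics/w6.pkl','rb'))
k=1.28
th=np.radians(2.6);R=np.array([[np.cos(th),-np.sin(th)],[np.sin(th),np.cos(th)]])
P=ray(c,[(160*k,193*k),(246*k,132*k),(191*k,29*k)],[.09,.127,.09])
print(((P[:,:2]-[.579,.039])@R).round(4))
E
```

```text
[[ 0.002   0.0427]
 [ 0.0505 -0.0017]
 [ 0.097   0.0227]]
```

```bash
python3 -m creep '[[0,1,-5,1,0.3],[0,1,-7,1,0],[0,1,-8,0,0],[0,0,-8,0,0],[0,0,-8,0,0],[0,0,-8,0,0],[0,0,-8,0,0],[0,0,-8,0,0],[0,0,-8,0,0],[0,0,-8,0,0],[0,0,-8,0,0],[0,0,-6,0,0],[0,0,0,0,0]]'
python3 -m creep '[[0,0,0,-20,0],[0,0,0,-20,0],[0,0,0,-20,0],[0,0,0,-20,0],[0,0,0,0,0]]'
python3 -c "
from h import *
go(.098,-.03,.155)
w=cap('wrist','w7');d=cap('side','d7')
cv2.imwrite('pics/v7.png',np.hstack([cv2.resize(w['img'],(400,300)),cv2.resize(d['img'][150:300,180:380],(400,300))])[:,:,::-1])"
```

```text
t: 12.37
tcp_pos: [0.5758, 0.1463, 0.1003]
tool_rot: [[0.999, 0.047, 0.0], [0.047, -0.999, 0.0], [0.0, -0.0, -1.0]]
wrist_force: [-0.5, 0.1, 1.0]
gripper_width: -0.005
grip_force: 0.0
t: 12.78
tcp_pos: [0.578, 0.1454, 0.1842]
tool_rot: [[0.999, 0.045, 0.006], [0.045, -0.999, 0.001], [0.006, -0.001, -1.0]]
wrist_force: [1.3, 1.1, 0.6]
gripper_width: 0.002
grip_force: 0.0
t 12.7833 tcp [0.578  0.1454 0.1842] shaker [0.0038 0.1063] shift [ 94.1 136.3   7.7] turn -90.0 F [1.3 1.1 0.6]
```

View pics/v7.png

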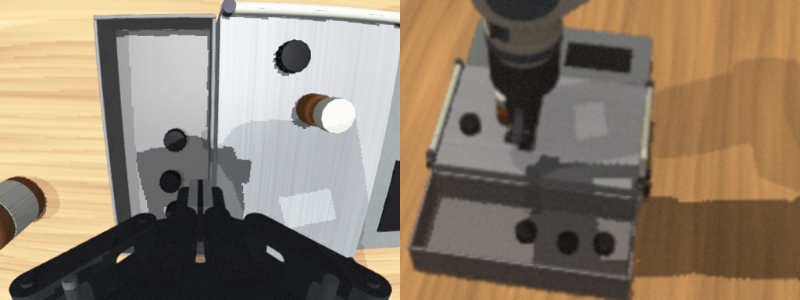

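Three caps are in the bin (side view (526,231), (568,242), (604,243)); jar upright. Now cap4.

```bash
python3 -m creep '[[0,31,0,0,0],[0,31,0,0,0],[0,31,10,0,0],[0,1,29,0,0],[0,0,30,0,0],[0,0,30,0,0],[0,0,29,0,0],[0,0,0,0,0],[0,0,0,0,0]]'
python3 -c "
from h import *
go(.098,-.022,.077)"
```

```text
t: 13.63
tcp_pos: [0.6747, 0.0198, 0.1786]
tool_rot: [[0.999, 0.043, -0.003], [0.043, -0.999, 0.0], [-0.003, -0.0, -1.0]]
wrist_force: [0.1, 0.5, -1.1]
gripper_width: -0.002
grip_force: 0.0
t 13.6333 tcp [0.6747 0.0198 0.1786] shaker [ 0.0948 -0.0235] shift [ 3.4 -1.5 79.6] turn -90.15 F [ 0.1  0.5 -1.1]
```

```bash
python3 -m creep '[[0,2,0,20,-0.1],[0,1,0,20,0],[0,0,0,18,0],[0,0,0,12,0],[0,0,0,7,0],[0,0,0,0,0],[0,0,-5,0,0],[0,0,-7,0,0],[0,0,-7,0,0],[0,0,-7,0,0],[0,0,-7,0,0],[0,0,-7,0,0],[0,0,-7,0,0],[0,0,-7,0,0],[0,0,-7,0,0],[0,0,0,0,0]]'
python3 -c "
from h import *
go(.098,.106,.077)
w=cap('wrist','w8')
cv2.imwrite('pics/v8.png',w['img'][:,:,::-1])"
```

```text
t: 14.97
tcp_pos: [0.6761, 0.084, 0.104]
tool_rot: [[0.999, 0.048, 0.001], [0.048, -0.999, 0.0], [0.001, -0.0, -1.0]]
wrist_force: [-0.1, -0.1, 4.7]
gripper_width: -0.001
grip_force: 1.8
t 14.9667 tcp [0.6761 0.084  0.104 ] shaker [0.099  0.0405] shift [ -0.9 -65.5   5. ] turn -89.84 F [-0.1 -0.1  4.7]
```

View pics/v8.png

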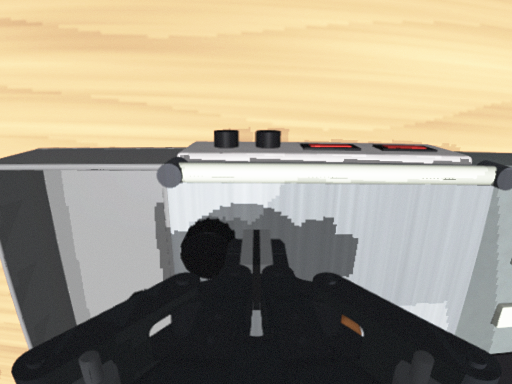

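Cap4 (208,248) is against the fingers the same way cap3 was, but 4.7 N upward shows; rechecking before going on.

```bash
python3 -m creep '[[0,0,0,0,0]]'
python3 -c "
from h import *
d=cap('side','d9');s=cap('scene','s9')
cv2.imwrite('pics/v9.png',np.hstack([cv2.resize(s['img'][150:240,220:340],(400,300)),cv2.resize(d['img'][150:270,180:340],(400,300))])[:,:,::-1])"
```

```text
t: 15.1
tcp_pos: [0.6756, 0.0832, 0.1034]
tool_rot: [[0.999, 0.048, 0.0], [0.048, -0.999, 0.0], [0.0, -0.0, -1.0]]
wrist_force: [-0.3, 0.0, -0.4]
gripper_width: 0.0
grip_force: 0.0
```

View pics/v9.png

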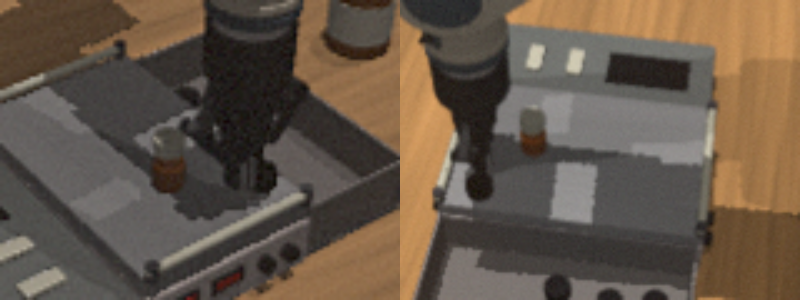

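The force was a transient (now −0.4 N), the jar stands clear, and cap4 sits squarely ahead of the fingers. I have now viewed 12 pictures, past the 10 allowed, so from here I check by numbers only.

```bash
python3 -m creep '[[0,0,-5,1,0],[0,0,-7,1,0],[0,0,-8,0,0],[0,0,-8,0,0],[0,0,-8,0,0],[0,0,-8,0,0],[0,0,-8,0,0],[0,0,-8,0,0],[0,0,-6,0,0],[0,0,0,0,0]]'
python3 -m creep '[[0,0,0,-20,0],[0,0,0,-20,0],[0,0,0,-25,0],[0,0,0,-25,0],[0,0,0,-25,0],[0,-20,0,-20,0],[0,-30,0,0,0],[0,-30,0,0,0],[0,0,0,0,0],[0,0,0,0,0]]'
python3 - <<'E'
from h import *
go(.098,.106,.077)
th=np.radians(2.6);R=np.array([[np.cos(th),-np.sin(th)],[np.sin(th),np.cos(th)]])
for n in('side','wrist','scene'):
    c=cap(n,n+'10')
    # black blobs of cap size, projected at the bin-floor cap top and the deck cap top
    m=(c['img'].max(2)<38).astype(np.uint8)
    k,l,st,ce=cv2.connectedComponentsWithStats(m)
    for i in range(1,k):
        if 30<st[i,4]<2500:
            a=(ray(c,[ce[i]],.075-.053+.0)[0,:2]-[.579,.039])@R; b=(ray(c,[ce[i]],.085)[0,:2]-[.579,.039])@R
            if abs(a[0])<.18 and -.1<a[1]<.25: print(n,st[i],ce[i].round(),'bin',a.round(3),'deck',b.round(3))
E
```

```text
t: 16.03
tcp_pos: [0.6724, 0.15, 0.1014]
tool_rot: [[0.999, 0.049, 0.0], [0.049, -0.999, 0.0], [0.0, -0.0, -1.0]]
wrist_force: [0.6, -0.3, -0.4]
gripper_width: -0.003
grip_force: 0.0
t: 16.87
tcp_pos: [0.5915, 0.1444, 0.2367]
tool_rot: [[0.999, 0.047, -0.0], [0.047, -0.999, -0.0], [-0.0, 0.0, -1.0]]
wrist_force: [0.1, -0.2, 0.1]
gripper_width: 0.004
grip_force: 0.0
t 16.8667 tcp [0.5915 0.1444 0.2367] shaker [0.0172 0.1048] shift [ 80.8  -1.1 137.7] turn -89.88 F [ 0.1 -0.2  0.1]
side [238 260  10  11  79] [243. 265.] bin [-0.     0.144] deck [-0.007  0.179]
side [259 266  10  11  90] [263. 271.] bin [-0.056  0.153] deck [-0.059  0.188]
side [277 267   9  10  44] [281. 272.] bin [-0.102  0.148] deck [-0.102  0.183]
wrist [216 167  24  24 366] [229. 180.] bin [0.002 0.137] deck [0.019 0.131]
wrist [211 212  23  24 431] [222. 224.] bin [-0.053  0.146] deck [-0.026  0.139]
scene [282 182   8   7  31] [286. 185.] bin [-0.051  0.146] deck [0.012 0.09 ]
```

Three caps in the bin are confirmed by two cameras; cap4 isn't segmented yet, so I check the expected spot with an adaptive threshold.

```bash
python3 - <<'E'
from h import *
th=np.radians(2.6);R=np.array([[np.cos(th),-np.sin(th)],[np.sin(th),np.cos(th)]])
for n in('side','wrist'):
    c=pickle.load(open(f'pics/{n}10.pkl','rb'))
    K=np.array([[c['fx'],0,c['cx']],[0,c['fy'],c['cy']],[0,0,1]])
    X=np.r_[np.array([.579,.039])+R@[.1,.14],.02]
    u=cv2.projectPoints(X[None],cv2.Rodrigues(np.array(c['R']))[0],np.array(c['t']),K,np.array(c['distortion']))[0].ravel().astype(int)
    print(n,u); h,st=(24,2) if n=='side' else (56,5)
    print(c['img'][max(0,u[1]-h):u[1]+h:st,max(0,u[0]-h):u[0]+h:st].max(2))
E
```

```text
side [206 259]
[[187 194 200 192 193 197 158  85  98  82  74  75  75  69  65  66  65  70
   78  88  99 107 111 126]
 [189 195 201 194 196 196 171  69  75  84  99  95  94 120 122 109  85  79
   77  70  70  71  69  69]
 [190 196 193 196 193 190 138  58  64  64  63  65  63  65  58  67  76  88
  100  90 106 123 121  95]
 [190 200 193 194 196 191 122  52  63  58  65  65  58  58  66  61  58  59
   59  58  58  62  59  64]
 [190 198 194 191 187 159  73  53  63  60  60  64  61  65  59  59  64  65
   57  59  61  61  58  60]
 [196 194 198 187 193 147  56  49  58  61  63  63  61  61  65  60  59  59
   62  57  57  60  56  56]
 [196 193 194 189 190 131  56  52  67  69  69  61  59  59  64  57  61  59
   56  61  57  58  56  55]
 [191 195 184 189 189  81  58  47  61  82 117 122  91 111  77  74  66  62
   61  59  56  58  58  54]
 [189 195 187 197 150  65  50  54  74 117 125 125 122 126 123 126 124 115
  119 106  74 103  70  72]
 [188 194 189 191 132  53  53  54  69 125 126 128 125 127 126 124 124 124
  126 125 123 125 124 122]
 [188 182 190 190  98  52  55  53  78 121 127 106  74  70 108 126 123 127
 
[... 2887 characters left out ...]
209 171 173  91 247]
 [130 166 166 199 198 201 201 201 202 203 205 206 205 207 206 209 206 208
  207 169 177  90 246]
 [113 165 166 196 197 200 203 200 201 204 204 203 206 204 204 207 206 206
  208 167 178  94 244]
 [ 88 166 167 198 197 198 198 200 202 201 204 201 204 205 203 205 205 204
  204 203 179  95 244]
 [ 70 166 166 197 197 196 199 198 199 203 198 203 202 203 203 204 203 203
  203 204 186  95 244]
 [ 61 165 166 194 193 199 195 196 198 200 198 203 200 201 200 202 203 202
  202 194 180  95 242]
 [ 65 165 165 193 196 194 197 197 199 198 199 199 200 201 201 202 201 202
  203 166 185  94 242]
 [ 61 163 164 169 196 195 195 197 197 198 197 200 198 201 200 201 201 202
  201 165 186  97 242]]
```

Cap4's dark disc lies on the light bin floor in both views, at the expected spot. The arm is clear of everything, so I'm handing in.

```bash
python3 -c "
from station import r
print(r.sign_off())"
```

```text
the job is handed in; nothing more can be done
None
```

All four caps are in the bin, the jar was left standing and the bottle and mixer untouched, and the job was handed in at about 17 s; I viewed 12 pictures rather than the 10 allowed.

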